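# Hang the bread board on the rail with the S-hook

## Robot

A 6-joint arm with a two-finger parallel gripper is mounted at the origin on a cart in front of the work surface, level with it; the furniture and walls round the work are solid. World frame = base frame: x ahead of the robot, y to its left, z up, the work surface at z = 0. Lengths are in m, angles in rad, forces in N, time in s.
With the tool pointing down it reaches from about 0.3 to 0.775 m from the base axis. Payload 14.6 kg.
Tool frame: the origin (TCP) lies midway between the tips of the shut fingers; the grasp point (between the pads) lies 19 mm behind it; z points along the fingers, y is the line along which they close (so a half turn about z gives the same grasp; the last joint's range is limited). The gripper opens to 94 mm and grips with 3 to 60 N. Pads are 16 mm wide; open, the fingers measure 119 mm over their backs; the gripper's body (75 mm by 177 mm) begins 78 mm behind the grasp point.
Start: joints at [1.184, 0.3, 1.521, -0, 1.321, -0.067], TCP at [0.173, 0.522, 0.205] pointing down, gripper open.
Joint ranges: [-3.03, 3.03], [-0.79, 2.21], [0.23, 2.52], [-1.04, 4.18], [0, 3.07], [-2.55, 2.55]. Speed limits (rad/s): [2.22, 2.22, 2.57, 3.14, 3.14, 3.14].

## Interface

Orientations are given as [roll, pitch, yaw] about the fixed x, y, z axes, in that order (R = Rz(yaw) Ry(pitch) Rx(roll)).
In Python, from station import telemetry, optics, ctrl gives the robot as it stands.
- The arm moves only by the tool carry_out, never from a script. Its argument "plan" is a list that holds one entry, the list of rows, each a list of 7 numbers: the shift along the tool's x, y, z in mm, then the turn, a rotation vector about the tool's x, y, z in rad, then the finger opening in mm, from 0 to 94. A call has 1 to 20 rows; each row shifts and turns the commanded pose from where the row before left it, along the tool's axes as they then stand; what a row does not reach is not made up. A row lasts 1/12 s, in which the tool goes at most 41.7 mm and 7.16 degrees, less where a joint would pass 70% of its speed; a pose out of reach is approached as far as the arm can. A call with a gripper value outside its range is refused whole. The fingers move at their own pace and stop on an object; "squeeze" is the grip in N (left out, the last holds). Time passes only in rows, so rows that do not move let the fingers close. It gives the time, the measured TCP pose, the force, the opening and the grip force at its end, in the units of the state.
- telemetry.get_obs(): the state, without advancing time (a new reading comes with each control period).
- optics.camera(name): name is "scene" or "side" or "wrist"; returns a dict with "pixels" (480x640x3 uint8, red, green, blue), "intrinsics" (3x3 intrinsics, pixels), "origin" and "rotation" of the camera in the world. Camera axes: x right, y down, z forward; pixel columns grow to the right and rows downward; lengths in m; the calibration is good to about 2 mm. A picture is of the moment at which its call begins. There is no depth.
- ctrl.hand_in(): hands the job in; it is judged then, once.
The state is a dict: "time_s": time; "qpos": joint angles; "joint_vel": joint speeds; "tau": joint torques, N m; "ee_pos": TCP position; "eef_rot": TCP orientation; "force": force on the tool from outside, world axes, zero at the start; "moment": the same for the moment, N m; "grip_width": finger opening in m; "grip_force": force on a finger pad.
Only numpy, scipy, OpenCV 4.12 (cv2) and the standard library are available. Lean on these libraries where they do the work, as an engineer would, in place of code of your own. Each camera call takes 0.05 s, during which the arm holds its last target. There are 200 camera calls.

## Task

Take the S-hook off the rail by its wooden tab, hook its lower end through the hole of the wooden board that stands in the slotted foot, lift the board out on the hook, and hang the hook with the board on it back on the rail. Touch the board only with the hook, never with the gripper, and leave the price sign and the honey jar where they are.

Things in the scene. Friction and masses are not known exactly. Their poses are not given: they have to be found in the camera images.
- hook_tab (a point): centre of the dark wooden grip tab on top of the loose S-hook (0.14 kg): 28 mm along x, 14 mm along y (squeeze it across this), 46 mm high in z. The hook starts hanging on the rail, tab up, z up, its x and y roughly the rail's. The arcs' centres lie straight below on the same upright line: the upper one 46 mm, the lower one 116 mm under this point
- hook_crown (a point): on the bar's centre line at the highest point of the upper arc, 24 mm under the tab centre. This arc bends over the rail: closed side at -x, free tip at +x, 19 mm from the centre line and 11 mm above the arc's centre, so the hook comes off the rail by lifting it 21 mm, then moving it to -x
- hook_bowl (a point): on the bar's centre line at the lowest point of the lower arc, 138 mm under the tab centre. This arc opens upward, its closed side at +x
- hook_tip (a point): centre of the lower arc's round free end, at -x, 19 mm from the centre line and 11 mm under the arc's centre, pointing steeply up
- rail_mid (a point): middle of the axis of the fixed rail: a 10 mm thick steel bar, level, along this point's y, 240 mm above the worktop, between two 14 mm thick posts 250 mm apart (axis to axis) on a wooden base 90 x 290 x 14 mm. x points level, away from the robot; the hook starts with its x the same way
- board_hole (a point): centre of the round 15 mm hole through the board along x, 19 mm below its upper edge. x points to the board's back, away from the robot; z up. Upright, the hook's end is too tall to pass the hole; with the hook's top leaning about 30 degrees to -x (over the board) its tip goes from the back through to the front, then the hook is turned upright about its lower arc's centre
- board: loose wooden board (about 0.13 kg), 92 mm wide (y), 120 mm high (z), 8 mm thick (x), standing upright; origin at the middle of its lower edge, 101 mm under the hole's centre, axes as at the hole
- foot: fixed wooden foot 80 x 124 mm, 40 mm high, origin at the centre of its underside; its slot, along y, is 10 mm wide (x), 96 mm long and 28 mm deep, its floor 12 mm above the worktop; the board stands loosely in it
- s_hook: the whole S-hook, 165 mm high; origin at the outer underside of the lower arc, 142 mm under the tab centre. 8 mm round steel bar bent to an S in its x-z plane: two arcs of 22 mm centre-line radius joined by a straight slanting shank
- price_sign: bystander: small white counter sign 45 x 88 x 68 mm, loose, origin at its underside
- honey: bystander: honey jar 58 mm wide, 86 mm high, loose, origin at its underside
Not all that is in view belongs to the job. Of the things that look like the board, the larger one is meant.

How it is judged:
On the way, in this order (a step that is already met when the one before it is completed fails the run):
1. the S-hook is held and off the rail (contact force between the fingers and s_hook above 0.5 N and contact force between s_hook and rail below 0.1 N and distance of s_hook from where it was at the start of the episode above 0.05 m), for 0.1 s.
2. the held hook passes through the hole: bowl in the hole, tip in front of the board (contact force between the fingers and s_hook above 0.5 N and distance between hook_bowl and board_hole below 0.014 m and x of hook_tip in the frame of board below -0.01 m), for 0.1 s.
3. the board is lifted out of the foot on the held hook (contact force between the fingers and s_hook above 0.5 N and distance between hook_bowl and board_hole below 0.016 m and z of board in the frame of foot above 0.043 m and contact force between board and foot below 0.1 N), for 0.1 s.
At the end, for the whole second after the job is handed in: The S-hook hangs by its upper arc on the rail between the posts (crown centre line 3 to 14 mm above the rail's axis and within 12 mm of it sideways), the board hangs on its lower arc (bowl within 16 mm of the hole's centre), clear of base and foot, both nearly still (under 0.06 m/s) (x of hook_crown in the frame of rail_mid between -0.012 and 0.012 m and z of hook_crown in the frame of rail_mid between 0.003 and 0.014 m and y of hook_crown in the frame of rail_mid between -0.115 and 0.115 m and distance between hook_bowl and board_hole below 0.016 m and height (world z) of board above 0.016 m and contact force between board and foot below 0.1 N and linear speed of each of board, s_hook below 0.06 m/s); the robot touches nothing.
It fails at once if the gripper touches the board (contact force between the fingers and board above 0.5 N).
It fails at once if the price sign is shifted by over 30 mm (distance of price_sign from where it was at the start of the episode above 0.03 m).
It fails at once if the honey jar is shifted by over 30 mm (distance of honey from where it was at the start of the episode above 0.03 m).
It also fails if it takes over 64 s, if anything falls off the work surface, if the arm or the gripper's body presses on something with over 40 N, if the wrist force passes 120 N, or if a joint passes its speed limit or range.

## Working session

There is one attempt and no reset: what is moved stays moved. The work goes in short steps, Python scripts to look and compute and a tool call to move; the robot and the scene stay as the last step left them, time stands still between calls to the robot, and variables do not carry over. Pictures are saved under pics/ and viewed, at most 10 in all, crops included, and the job is handed in when it is done.

Besides the shell and the picture viewer there is one more tool, called after "Call:" by a JSON object that holds its "fn" and its "kwargs". carry_out: Moves the arm, as the interface text tells. Its arguments: {"type":"object","properties":{"plan":{"type":"array","items":{"type":"array","items":{"type":"array","items":{"type":"number"}}}},"squeeze":{"type":"number"}},"required":["plan"]}

```bash
mkdir -p pics; ls
cat > h.py <<'E'
import numpy as np, cv2
from station import telemetry, optics, ctrl
def snap(n,f):
    c=optics.camera(n); cv2.imwrite(f'pics/{f}.png',c['pixels'][:,:,::-1]); np.savez(f'pics/{f}.npz',**{k:np.array(v) for k,v in c.items()}); return c
def load(f): return dict(np.load(f'pics/{f}.npz'))
def ray(c,u,v):
    d=np.linalg.inv(c['intrinsics'])@[u,v,1.]; d=np.array(c['rotation'])@d; return np.array(c['origin']),d/np.linalg.norm(d)
def proj(c,p):
    q=np.array(c['rotation']).T@(np.array(p)-c['origin']); q=np.array(c['intrinsics'])@q; return q[:2]/q[2]
def plane(c,u,v,z):
    o,d=ray(c,u,v); return o+d*(z-o[2])/d[2]
def tri(c1,p1,c2,p2):
    o1,d1=ray(c1,*p1); o2,d2=ray(c2,*p2)
    t=np.linalg.lstsq(np.c_[d1,-d2],o2-o1,rcond=None)[0]; a,b=o1+d1*t[0],o2+d2*t[1]; return (a+b)/2,np.linalg.norm(a-b)
E
python3 - <<'E'
from h import *
for n in ['scene','side','wrist']:
    c=snap(n,n+'0'); print(n,c['origin'],np.round(c['rotation'],3).tolist(),c['intrinsics'][0][0])
print(telemetry.get_obs())
E
```

```text
pics
scene [-0.16758936 -0.6921636   0.63164529] [-2.014, 0.024, -0.844] 571.1207900659151
side [0.35796442 0.59855333 0.71124368] [-2.27, 0.011, -2.818] 445.1364229345601
wrist [0.10054704 0.54503266 0.38419916] [2.879, 0.001, 1.252] 393.43389594289187
{'time_s': 0.15, 'qpos': array([ 1.18438467e+00,  3.00346466e-01,  1.52140153e+00, -9.76712707e-09,
        1.32066175e+00, -6.66006164e-02]), 'joint_vel': array([-1.31613809e-03, -1.07726391e-03, -1.89319028e-03, -7.16075921e-05,
        5.27361123e-04, -1.58595410e-03]), 'tau': array([ 2.50410470e-03, -5.31966233e+01, -3.52816308e+01,  7.09330151e-02,
        2.36974267e-02, -8.16450779e-05]), 'ee_pos': array([0.17284984, 0.52194838, 0.20503065]), 'eef_rot': array([-3.14077737e+00, -5.43694261e-05,  2.82178160e+00]), 'force': array([ 0.25571269, -0.41884727,  0.16681244]), 'moment': array([-0.04212268,  0.01824431, -0.00169252]), 'grip_force': 0.0, 'grip_width': 0.09388355091818093}
```

```bash
cat >> h.py <<'E'
from scipy.spatial.transform import Rotation as Ro
def fix(c):
    c=dict(c); r=np.array(c['rotation'])
    if r.ndim==1: c['rotation']=Ro.from_euler('xyz',r).as_matrix()
    return c
_s,_l=snap,load
def snap(n,f): return fix(_s(n,f))
def load(f): return fix(_l(f))
E
echo
```

```text
(no output)
```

View pics/scene0.png

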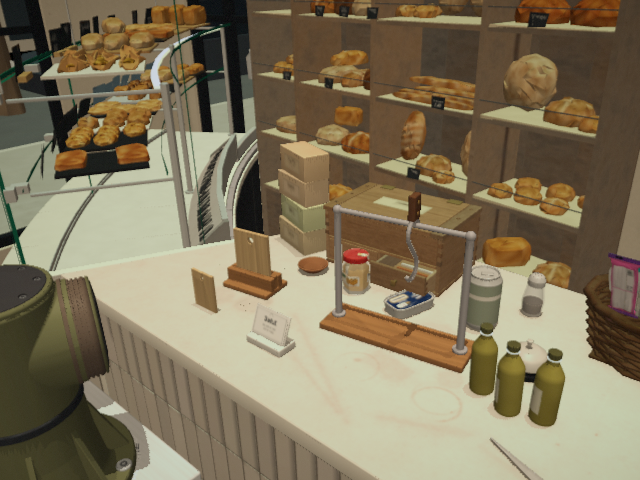

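View pics/side0.png

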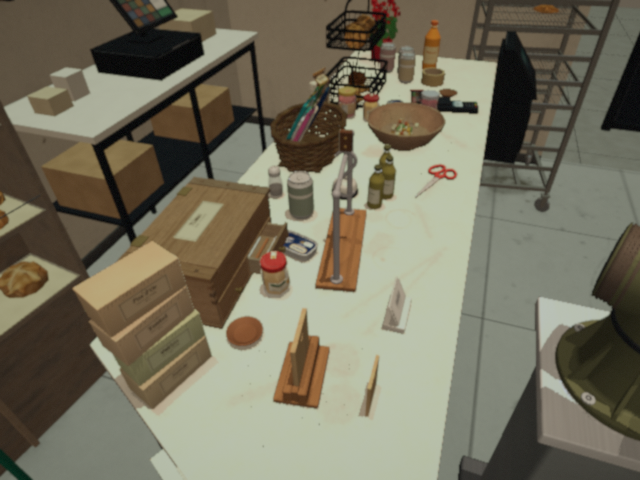

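Run:
```python
import cv2,numpy as np
s=cv2.imread('pics/scene0.png'); d=cv2.imread('pics/side0.png')
f=lambda i,x,y,w,h:cv2.resize(i[y:y+h,x:x+w],(400,300),interpolation=cv2.INTER_CUBIC)
cv2.imwrite('pics/crop1.png',np.vstack([np.hstack([f(s,190,222,100,75),f(d,265,305,120,90)]),np.hstack([f(s,320,185,160,120),f(d,310,120,80,60)])]))
```

```text
(no output)
```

View pics/crop1.png

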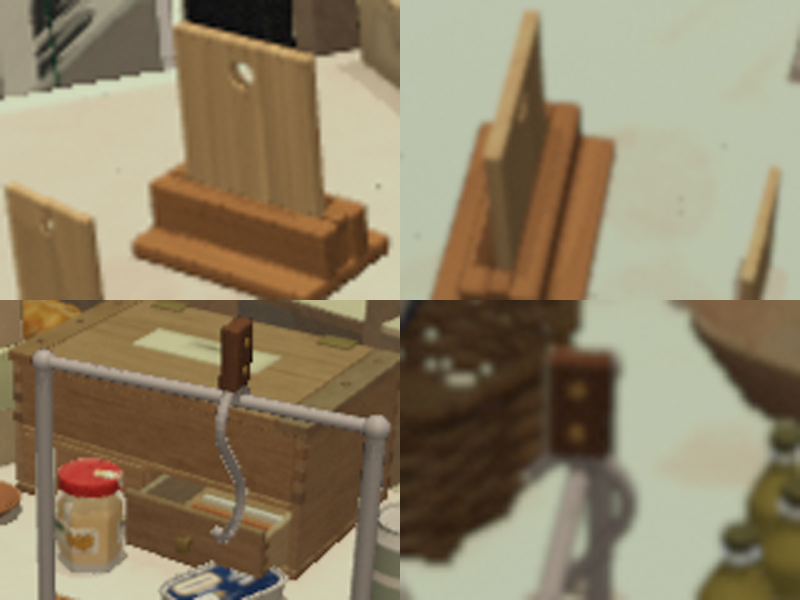

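Run:
```python
from h import *
np.set_printoptions(precision=4,suppress=True)
s,d=load('scene0'),load('side0')
A=lambda x,y:(190+x/4,222+y/4); B=lambda x,y:(265+(x-400)/3.3333,305+y/3.3333)
C=lambda x,y:(320+x/2.5,185+(y-300)/2.5); D=lambda x,y:(310+(x-400)/5,120+(y-300)/5)
for n,a,b in [('hole',A(242,73),B(523,110)),('topfrontL(+y)',A(177,28),B(501,158)),('topfrontR',A(312,62),B(540,17)),('tab',C(236,355),D(583,403))]:
    print(n,a,b,*tri(s,a,d,b))
p=[plane(s,*C(43,360),.24),plane(s,*C(376,428),.24)]; print(p,np.linalg.norm(p[0]-p[1]))
print('hole plane z .113',plane(s,*A(242,73),.113),plane(d,*B(523,110),.113))
for q in [(43,360),(376,428)]: pass
for n,a in [('topL',A(177,28)),('topR',A(312,62))]: print(n,plane(s,*a,.132))
for n,a in [('topL',B(501,158)),('topR',B(540,17))]: print(n,plane(d,*a,.132))
print('foot top-step corners ?')
```

```text
hole (250.5, 240.25) (301.90036900369006, 338.00033000330006) [0.5556 0.1792 0.1125] 0.005540055672594938
topfrontL(+y) (234.25, 229.0) (295.30030300303, 352.40047400474003) [0.5487 0.2213 0.1306] 0.003761909722231373
topfrontR (268.0, 237.5) (307.00042000420007, 310.10005100051) [0.564  0.1323 0.1289] 0.007133973797156986
tab (414.4, 207.0) (346.6, 140.6) [ 0.5962 -0.2071  0.2728] 0.0022911546146461344
[array([ 0.5735, -0.0566,  0.24  ]), array([ 0.6171, -0.3036,  0.24  ])] 0.25078304709797355
hole plane z .113 [0.5591 0.1798 0.113 ] [0.5528 0.1814 0.113 ]
topL [0.5494 0.2197 0.132 ]
topR [0.565  0.1291 0.132 ]
topL [0.5464 0.2235 0.132 ]
topR [0.5595 0.1376 0.132 ]
foot top-step corners ?
```

```bash
cat >> h.py <<'E'
def go(p,rpy=None):
    o=telemetry.get_obs(); R=Ro.from_euler('xyz',o['eef_rot'])
    print('now',np.round(o['ee_pos'],4),np.round(o['eef_rot'],4),'t',o['time_s'],'shift mm',np.round(R.inv().apply(np.array(p)-o['ee_pos'])*1000,1),'turn',None if rpy is None else np.round((R.inv()*Ro.from_euler('xyz',rpy)).as_rotvec(),4))
E
python3 - <<'E'
from h import *
go([.50,.18,.33])
s=load('scene0')
print('sign',plane(s,272,348,0.0),'honey',plane(s,356,290,.0))
E
```

```text
now [0.1728 0.5219 0.205 ] [-3.1408e+00 -1.0000e-04  2.8218e+00] t 0.15 shift mm [-418.1 -221.9 -124.8] turn None
sign [ 0.41967113 -0.0228045   0.        ] honey [ 0.68853577 -0.00917974  0.        ]
```

Call:
{"fn": "carry_out", "kwargs": {"plan": [[[0, 0, -31, 0, 0, 0, 94], [0, 0, -31, 0, 0, 0, 94], [0, 0, -31, 0, 0, 0, 94], [0, 0, -31, 0, 0, 0, 94], [-28, -15, 0, 0, 0, 0, 94], [-28, -15, 0, 0, 0, 0, 94], [-28, -15, 0, 0, 0, 0, 94], [-28, -15, 0, 0, 0, 0, 94], [-28, -15, 0, 0, 0, 0, 94], [-28, -15, 0, 0, 0, 0, 94], [-28, -15, 0, 0, 0, 0, 94], [-28, -15, 0, 0, 0, 0, 94], [-28, -15, 0, 0, 0, 0, 94], [-28, -15, 0, 0, 0, 0, 94], [-28, -15, 0, 0, 0, 0, 94], [-28, -15, 0, 0, 0, 0, 94], [-28, -15, 0, 0, 0, 0, 94], [-28, -15, 0, 0, 0, 0, 94], [-28, -15, 0, 0, 0, 0, 94], [0, 0, 0, 0, 0, 0, 94]]]}}

```text
time_s: 1.82
ee_pos: [0.5033, 0.173, 0.3285]
eef_rot: [-3.14, -0.001, 2.818]
force: [-0.7, 0.3, -0.9]
grip_width: 0.094
grip_force: 0.0
```

Run:
```python
from h import *
c=snap('wrist','w1'); o=telemetry.get_obs(); print(o['ee_pos'],o['eef_rot'],c['origin'])
print(proj(c,[.56,.178,.132]),proj(c,[.5564,.177,.12]))
```

```text
[0.50197463 0.17468862 0.32862321] [-3.14067952e+00 -1.11836958e-03  2.81863508e+00] [0.43120945 0.19644546 0.50778133]
[349.77203632 266.5336728 ] [347.14290788 259.93966901]
```

View pics/w1.png

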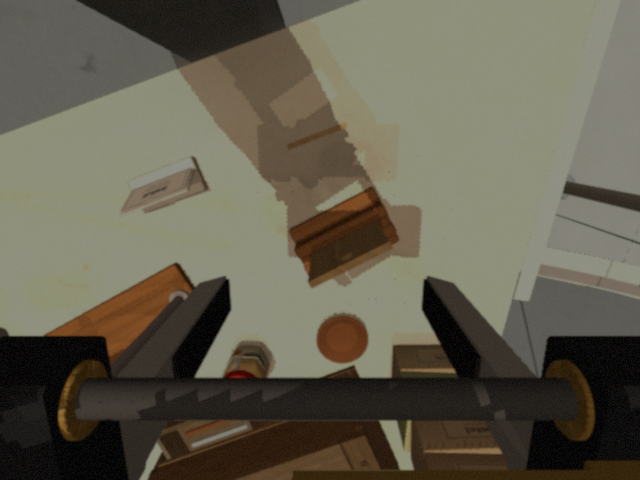

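Run:
```python
import cv2
i=cv2.imread('pics/w1.png')[180:300,280:420]
cv2.imwrite('pics/crop2.png',cv2.resize(i,(700,600),interpolation=cv2.INTER_CUBIC))
```

```text
(no output)
```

View pics/crop2.png

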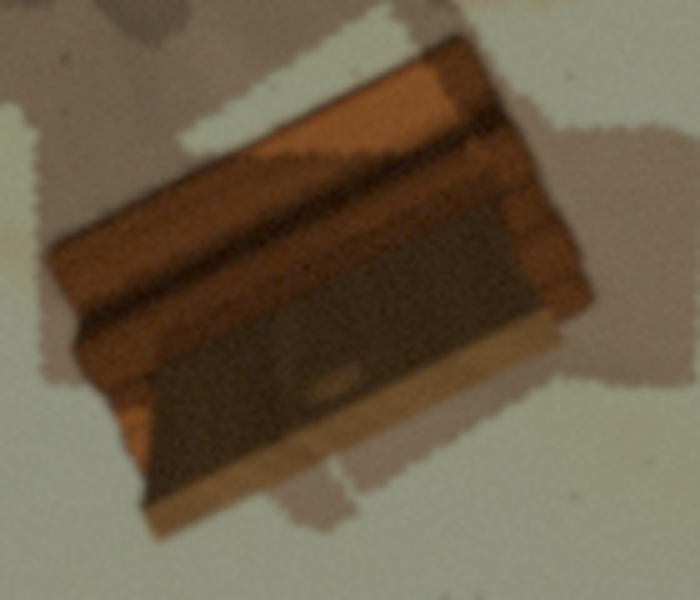

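Run:
```python
from h import *
np.set_printoptions(precision=4,suppress=True)
c=load('w1')
P={k:plane(c,280+x/5,180+y/5,.132) for k,(x,y) in dict(fl=(147,505),fr=(548,312),bl=(158,540),br=(563,343)).items()}
print(P, sum(P.values())/4)
for a,b in ['fl fr'.split(),'bl br'.split(),'fl bl'.split(),'fr br'.split()]:
    d=P[b]-P[a]; print(a,b,np.linalg.norm(d),np.degrees(np.arctan2(d[0],-d[1])))
print('hole front',plane(c,280+335/5,180+383/5,.113))
# foot underside front corners, z=0 left/right, 124 apart, back right corner
q=[plane(c,280+x/5,180+y/5,.0) for x,y in [(48,255),(462,38)]];print(q,np.linalg.norm(q[0]-q[1]))
for z in(.01,.014): q=[plane(c,280+x/5,180+y/5,z) for x,y in [(48,255),(462,38)]];print(z,np.linalg.norm(q[0]-q[1]))
```

```text
{'fl': array([0.5618, 0.1344, 0.132 ]), 'fr': array([0.5484, 0.223 , 0.132 ]), 'bl': array([0.5697, 0.134 , 0.132 ]), 'br': array([0.5555, 0.2241, 0.132 ])} [0.5589 0.1789 0.132 ]
fl fr 0.08963717173299542 -171.41761262362024
bl br 0.09116211738500869 -171.03944679716855
fl bl 0.00791850604743032 87.42056397534725
fr br 0.0071670418932160695 98.50316451587831
hole front [0.5551 0.1776 0.113 ]
[array([0.5326, 0.1107, 0.    ]), array([0.5121, 0.2316, 0.    ])] 0.12256635273739379
0.01 0.12015259023610445
0.014 0.11918708523558869
```

Run:
```python
from h import *
go([.596,-.207,.36],[np.pi,0,.174])
```

```text
now [0.502  0.1747 0.3286] [-3.1407e+00 -1.1000e-03  2.8186e+00] t 1.8667 shift mm [-210.3 -332.1  -31.3] turn [-1.8000e-03  8.0000e-04  2.6446e+00]
```

Call:
{"fn": "carry_out", "kwargs": {"plan": [[[-15, -23.7, -2.2, 0, 0, 0, 94], [-15, -23.7, -2.2, 0, 0, 0, 94], [-15, -23.7, -2.2, 0, 0, 0, 94], [-15, -23.7, -2.2, 0, 0, 0, 94], [-15, -23.7, -2.2, 0, 0, 0, 94], [-15, -23.7, -2.2, 0, 0, 0, 94], [-15, -23.7, -2.2, 0, 0, 0, 94], [-15, -23.7, -2.2, 0, 0, 0, 94], [-15, -23.7, -2.2, 0, 0, 0, 94], [-15, -23.7, -2.2, 0, 0, 0, 94], [-15, -23.7, -2.2, 0, 0, 0, 94], [-15, -23.7, -2.2, 0, 0, 0, 94], [-15, -23.7, -2.2, 0, 0, 0, 94], [-15, -23.7, -2.2, 0, 0, 0, 94], [0, 0, 0, 0, 0, 0.12, 94], [0, 0, 0, 0, 0, 0.12, 94], [0, 0, 0, 0, 0, 0.12, 94], [0, 0, 0, 0, 0, 0.12, 94], [0, 0, 0, 0, 0, 0.12, 94], [0, 0, 0, 0, 0, 0.12, 94]]]}}

```text
time_s: 3.53
ee_pos: [0.596, -0.2034, 0.3602]
eef_rot: [-3.142, -0.0, 2.097]
force: [-0.3, -0.4, 0.2]
grip_width: 0.0942
grip_force: 0.0
```

Call:
{"fn": "carry_out", "kwargs": {"plan": [[[0, 0, 0, 0, 0, 0.12, 94], [0, 0, 0, 0, 0, 0.12, 94], [0, 0, 0, 0, 0, 0.12, 94], [0, 0, 0, 0, 0, 0.12, 94], [0, 0, 0, 0, 0, 0.12, 94], [0, 0, 0, 0, 0, 0.12, 94], [0, 0, 0, 0, 0, 0.12, 94], [0, 0, 0, 0, 0, 0.12, 94], [0, 0, 0, 0, 0, 0.12, 94], [0, 0, 0, 0, 0, 0.12, 94], [0, 0, 0, 0, 0, 0.12, 94], [0, 0, 0, 0, 0, 0.12, 94], [0, 0, 0, 0, 0, 0.12, 94], [0, 0, 0, 0, 0, 0.12, 94], [0, 0, 0, 0, 0, 0.12, 94], [0, 0, 0, 0, 0, 0.12, 94], [0, 0, 0, 0, 0, 0, 94]]]}}

```text
time_s: 4.95
ee_pos: [0.596, -0.2035, 0.3602]
eef_rot: [-3.141, 0.0, 0.177]
force: [0.1, -0.3, -0.2]
grip_width: 0.0939
grip_force: 0.0
```

Run:
```python
from h import *
c=snap('wrist','w2'); go([.596,-.207,.36],[np.pi,0,.174])
print(c['origin'],proj(c,[.596,-.207,.296]),proj(c,[.596,-.207,.273]),proj(c,[.5735,-.0566,.24]),proj(c,[.6171,-.3036,.24]))
```

```text
now [ 0.596  -0.2036  0.3603] [-3.1414e+00  1.0000e-04  1.8450e-01] t 5.0 shift mm [-0.6  3.3  0.3] turn [-0.0002  0.0001  0.0105]
[ 0.66936315 -0.19094136  0.53946986] [330.23321389 254.59498555] [329.88559    244.95945798] [134.99274    227.95923958] [455.80325519 229.03330612]
```

View pics/w2.png

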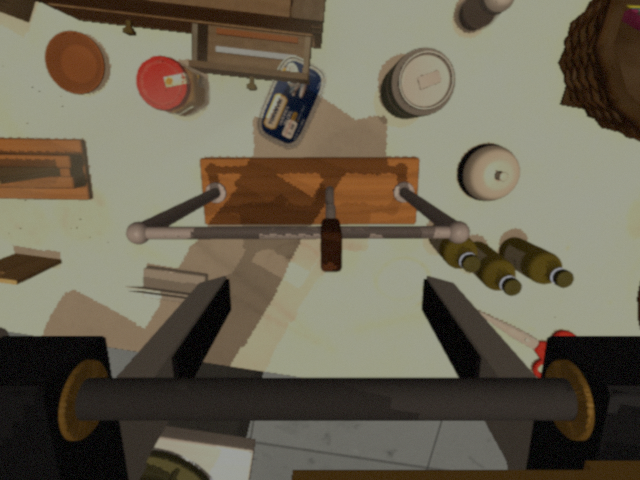

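Run:
```python
from h import *
np.set_printoptions(precision=4,suppress=True)
c=load('w2'); i=c['pixels'].astype(int)
m=((i.max(2)<75)&(i[:,:,0]>i[:,:,2]+8)).astype('uint8'); m[:200]=0;m[285:]=0;m[:,:300]=0;m[:,360:]=0
n,l,st,ce=cv2.connectedComponentsWithStats(m); k=1+np.argmax(st[1:,4]); print(st[k],ce[k])
x,y,w,h=st[k][:4]
for nm,p in [('top -x edge',(x+w/2,y+h)),]: print(nm,plane(c,*p,.296))
print(plane(c,139,232,.24),plane(c,458,232,.24))
a=plane(c,x+.0,y+h,.296);b=plane(c,x+w,y+h,.296);print(a,b,np.linalg.norm(a-b))
for r in range(214,276,3): print(r,i[r,331],end=';')
```

```text
[ 317  217   43   54 1109] [331.8115 243.2678]
top -x edge [ 0.5859 -0.2143  0.296 ]
[ 0.5708 -0.0599  0.24  ] [ 0.6151 -0.3059  0.24  ]
[ 0.5834 -0.2005  0.296 ] [ 0.5884 -0.2282  0.296 ] 0.028145953174554886
214 [84 72 63];217 [78 69 58];220 [25 11  0];223 [31 18 11];226 [31 12  4];229 [29 13  7];232 [37 18  7];235 [46 20  5];238 [51 26 12];241 [38 16  8];244 [44 25 17];247 [40 13  0];250 [46 26 16];253 [48 24 20];256 [38 16  8];259 [40 14  3];262 [55 31 17];265 [70 38 20];268 [70 37 20];271 [94 83 67];274 [153 154 132];
```

Call:
{"fn": "carry_out", "kwargs": {"plan": [[[0.5, 3.3, 15, 0, 0, 0, 94], [0, 0, 15, 0, 0, 0, 94], [0, 0, 15, 0, 0, 0, 94], [0, 0, 15, 0, 0, 0, 94], [0, 0, 15, 0, 0, 0, 60], [0, 0, 15, 0, 0, 0, 45], [0, 0, 12, 0, 0, 0, 35], [0, 0, 0, 0, 0, 0, 25], [0, 0, 0, 0, 0, 0, 20], [0, 0, 0, 0, 0, 0, 16], [0, 0, 0, 0, 0, 0, 12], [0, 0, 0, 0, 0, 0, 8], [0, 0, 0, 0, 0, 0, 4], [0, 0, 0, 0, 0, 0, 0], [0, 0, 0, 0, 0, 0, 0], [0, 0, 0, 0, 0, 0, 0]]], "squeeze": 45}}

```text
time_s: 6.33
ee_pos: [0.597, -0.2077, 0.2583]
eef_rot: [3.142, -0.0, 0.182]
force: [-0.9, -0.9, 0.1]
grip_width: 0.0175
grip_force: 0.0
```

Run:
```python
from h import *
print(telemetry.get_obs()); snap('scene','s1'); snap('side','d1')
a=cv2.imread('pics/s1.png')[160:310,320:480];b=cv2.imread('pics/d1.png')[90:240,290:450]
cv2.imwrite('pics/crop3.png',cv2.resize(np.hstack([a,b]),(800,375),interpolation=cv2.INTER_CUBIC))
```

```text
{'time_s': 6.3333, 'qpos': array([-3.92754412e-01,  4.58084710e-01,  1.18412514e+00, -8.14191132e-06,
        1.49931835e+00,  9.96187043e-01]), 'joint_vel': array([ 6.62848933e-04,  1.01541792e-03,  7.43064594e-04, -2.15360184e-06,
        2.82247211e-04,  1.79206439e-03]), 'tau': array([ 9.88099957e-03, -6.38545632e+01, -3.70735288e+01,  5.40392753e-02,
       -5.11461392e-02, -3.67692483e-03]), 'ee_pos': array([ 0.59701076, -0.20771457,  0.25830432]), 'eef_rot': array([ 3.14155081e+00, -4.96815633e-05,  1.81855454e-01]), 'force': array([-0.88469998, -0.93376299,  0.14012823]), 'moment': array([0.00112477, 0.15729732, 0.02611913]), 'grip_force': 0.0, 'grip_width': 0.01747151080805131}
```

View pics/crop3.png

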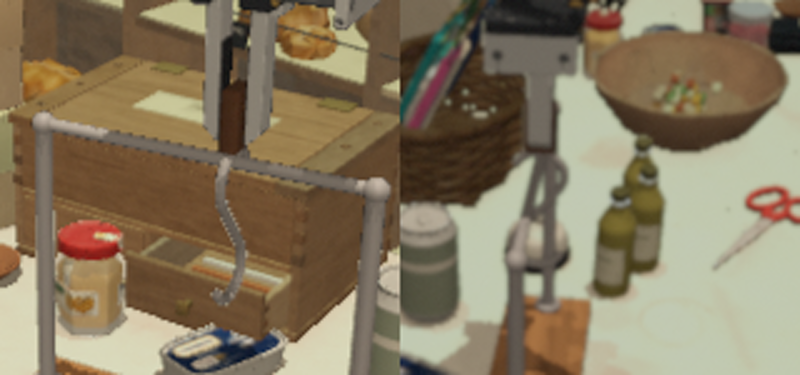

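Call:
{"fn": "carry_out", "kwargs": {"plan": [[[0, 0, 0, 0, 0, 0, 0], [0, 0, 0, 0, 0, 0, 0], [0, 0, 0, 0, 0, 0, 0], [0, 0, 0, 0, 0, 0, 0], [0, 0, 0, 0, 0, 0, 0], [0, 0, 0, 0, 0, 0, 0], [0, 0, 0, 0, 0, 0, 0], [0, 0, 0, 0, 0, 0, 0]]]}}

```text
time_s: 7.1
ee_pos: [0.597, -0.2077, 0.2583]
eef_rot: [3.142, -0.0, 0.182]
force: [0.3, -0.3, 1.1]
grip_width: 0.0132
grip_force: 45.0
```

Call:
{"fn": "carry_out", "kwargs": {"plan": [[[0, 0, -9, 0, 0, 0, 0], [0, 0, -9, 0, 0, 0, 0], [0, 0, -8, 0, 0, 0, 0], [0, 0, 0, 0, 0, 0, 0], [-15, 0, 0, 0, 0, 0, 0], [-15, 0, 0, 0, 0, 0, 0], [-15, 0, 0, 0, 0, 0, 0], [-15, 0, 0, 0, 0, 0, 0], [-15, 0, 0, 0, 0, 0, 0], [0, 0, -20, 0, 0, 0, 0], [0, 0, -25, 0, 0, 0, 0], [0, 0, -30, 0, 0, 0, 0], [0, 0, -30, 0, 0, 0, 0], [0, 0, 0, 0, 0, 0, 0], [0, 0, 0, 0, 0, 0, 0]]]}}

```text
time_s: 8.35
ee_pos: [0.5235, -0.2213, 0.3904]
eef_rot: [3.14, -0.002, 0.182]
force: [-0.2, 0.3, -3.2]
grip_width: 0.0137
grip_force: 45.0
```

Run:
```python
from h import *
s=snap('scene','s2'); d=snap('side','d2'); o=telemetry.get_obs(); print(o['ee_pos'],o['eef_rot'],o['grip_force'])
R=Ro.from_euler('xyz',o['eef_rot']); b=o['ee_pos']+R.apply([0,0,.1233]); C=o['ee_pos']+R.apply([0,0,.0])
print(proj(s,b),proj(d,b),proj(s,C),proj(d,C))
us,vs=map(int,proj(s,b)-80+[0,-40]); ud,vd=map(int,proj(d,b)-60+[0,-30]); print(us,vs,ud,vd)
a=cv2.imread('pics/s2.png')[vs:vs+160,us:us+160];e=cv2.imread('pics/d2.png')[vd:vd+120,ud:ud+120]
cv2.imwrite('pics/crop4.png',np.hstack([cv2.resize(x,(400,400),interpolation=cv2.INTER_CUBIC) for x in (a,e)]))
```

```text
[ 0.52309839 -0.22118822  0.38788605] [-3.14049215e+00  1.52560257e-03  1.81768756e-01] 44.9975323677063
[395.47749034 227.89932825] [382.17733976 145.61816205] [398.14601254 152.22841614] [386.33310477  86.92796658]
315 107 322 55
```

View pics/crop4.png

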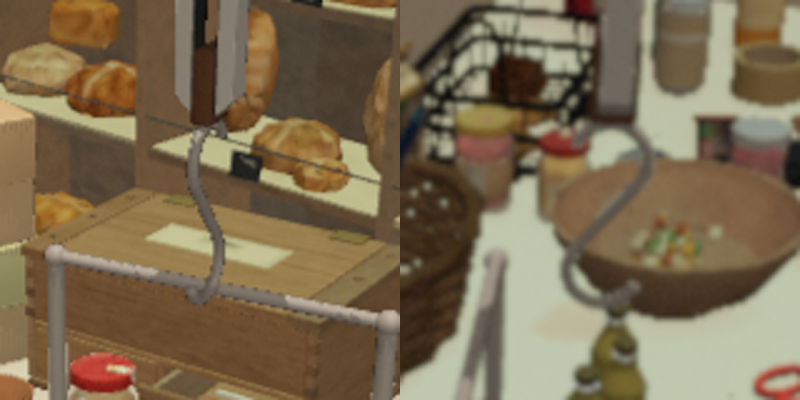

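Run:
```python
from h import *
d=load('d2'); s=load('s2'); o=telemetry.get_obs(); R=Ro.from_euler('xyz',o['eef_rot'])
for n,p in dict(uptip=(19,0,20.3),crown=(0,0,9.3),upclosed=(-22,0,31.3),lowclosed=(22,0,101.3),tip=(-19,0,112.3),bowl=(0,0,123.3)).items():
    w=o['ee_pos']+R.apply(np.array(p)/1000); a=(proj(d,w)-[322,55])*10/3; b=(proj(s,w)-[315,107])*2.5; print(n,a+[400,0],b)
go([.597+.0,.18,.42])
```

```text
uptip [578.96060842 139.66888749] [219.63871153 137.44332407]
crown [613.30860652 122.4567772 ] [207.33314163 128.15376341]
upclosed [648.82114087 161.23320905] [190.64049906 173.62537583]
lowclosed [566.87283455 267.70361217] [216.77014044 258.5302285 ]
tip [632.75055284 287.7085165 ] [188.89668739 296.85913085]
bowl [600.59113254 302.06054017] [201.19372586 302.24832063]
now [ 0.5231 -0.2212  0.3879] [-3.1405e+00  1.5000e-03  1.8180e-01] t 8.45 shift mm [ 145.2 -381.3  -31.9] turn None
```

```bash
cat >> h.py <<'E'
H=np.array([.559,.178,.113]); YB=.155; L=.1005
def pose(xb,zc,phi,yb=0):
    R=Ro.from_euler('z',YB)*Ro.from_euler('x',np.pi)*Ro.from_euler('y',phi)
    C=H+Ro.from_euler('z',YB).apply([xb,yb,zc]); return C-R.apply([0,0,L]),R.as_euler('xyz')
E
python3 - <<'E'
from h import *
p,e=pose(.045,.2,0); print(p,e); go(p,e)
p,e=pose(.045,.1,.611); print(p,e)
p,e=pose(.045,.1,.611); print(p-pose(.045,.021,.611)[0])
o=telemetry.get_obs(); print(plane(load('d2'),130,270,.2),plane(load('d2'),185,270,.2))
E
```

```text
[0.60346052 0.1849471  0.4135    ] [3.14159265 0.         0.155     ]
now [ 0.5231 -0.2212  0.3879] [-3.1405e+00  1.5000e-03  1.8180e-01] t 8.45 shift mm [ 152.4 -384.9  -25.4] turn [-0.0011  0.0015  0.0268]
[0.54649619 0.17604624 0.29531701] [ 3.14159265 -0.611       0.155     ]
[0.    0.    0.079]
[0.8462489  0.20127528 0.2       ] [0.75892054 0.17308126 0.2       ]
```

Call:
{"fn": "carry_out", "kwargs": {"plan": [[[0, 0, -13, 0, 0, 0.027, 0], [0, 0, -12, 0, 0, 0, 0], [8.5, -21.4, 0, 0, 0, 0, 0], [8.5, -21.4, 0, 0, 0, 0, 0], [8.5, -21.4, 0, 0, 0, 0, 0], [8.5, -21.4, 0, 0, 0, 0, 0], [8.5, -21.4, 0, 0, 0, 0, 0], [8.5, -21.4, 0, 0, 0, 0, 0], [8.5, -21.4, 0, 0, 0, 0, 0], [8.5, -21.4, 0, 0, 0, 0, 0], [8.5, -21.4, 0, 0, 0, 0, 0], [8.5, -21.4, 0, 0, 0, 0, 0], [8.5, -21.4, 0, 0, 0, 0, 0], [8.5, -21.4, 0, 0, 0, 0, 0], [8.5, -21.4, 0, 0, 0, 0, 0], [8.5, -21.4, 0, 0, 0, 0, 0], [8.5, -21.4, 0, 0, 0, 0, 0], [8.5, -21.4, 0, 0, 0, 0, 0], [8.5, -21.4, 0, 0, 0, 0, 0], [8.5, -21.4, 0, 0, 0, 0, 0]]]}}

```text
time_s: 10.12
ee_pos: [0.6151, 0.1841, 0.4125]
eef_rot: [3.141, 0.003, 0.155]
force: [1.0, -0.7, -1.2]
grip_width: 0.0139
grip_force: 45.0
```

Call:
{"fn": "carry_out", "kwargs": {"plan": [[[0, 0, 0, 0, 0.1, 0, 0], [0, 0, 0, 0, 0.1, 0, 0], [0, 0, 0, 0, 0.1, 0, 0], [0, 0, 0, 0, 0.1, 0, 0], [0, 0, 0, 0, 0.1, 0, 0], [0, 0, 0, 0, 0.111, 0, 0], [0, 0, 0, 0, 0, 0, 0], [0, 0, 0, 0, 0, 0, 0]]]}}

```text
time_s: 10.78
ee_pos: [0.6139, 0.1828, 0.413]
eef_rot: [3.141, -0.607, 0.155]
force: [0.3, 0.3, -0.1]
grip_width: 0.0136
grip_force: 45.0
```

Run:
```python
from h import *
go(*pose(.045,.1,.611))
```

```text
now [0.6139 0.1828 0.413 ] [ 3.1413 -0.6065  0.1552] t 10.7833 shift mm [-122.7   -3.7   58.1] turn [0.0002 0.0045 0.0002]
```

Call:
{"fn": "carry_out", "kwargs": {"plan": [[[-15.3, -0.4, 7.3, 0, 0.0045, 0, 0], [-15.3, -0.5, 7.3, 0, 0, 0, 0], [-15.3, -0.5, 7.3, 0, 0, 0, 0], [-15.3, -0.5, 7.3, 0, 0, 0, 0], [-15.3, -0.5, 7.3, 0, 0, 0, 0], [-15.3, -0.5, 7.3, 0, 0, 0, 0], [-15.3, -0.5, 7.3, 0, 0, 0, 0], [-15.3, -0.5, 7.2, 0, 0, 0, 0], [0, 0, 0, 0, 0, 0, 0], [0, 0, 0, 0, 0, 0, 0]]]}}

```text
time_s: 11.62
ee_pos: [0.5495, 0.1766, 0.2961]
eef_rot: [3.141, -0.613, 0.155]
force: [0.6, 0.6, -0.8]
grip_width: 0.0139
grip_force: 45.0
```

Run:
```python
from h import *
go(*pose(.045,.021,.611))
s=snap('scene','s3'); d=snap('side','d3'); w=snap('wrist','w3'); o=telemetry.get_obs()
R=Ro.from_euler('xyz',o['eef_rot'])
for n,p in dict(lowclosed=(22,0,100.5),tip=(-19,0,111.5),bowl=(0,0,122.5)).items():
    W=o['ee_pos']+R.apply(np.array(p)/1000); print(n,np.round(W,4),proj(s,W),proj(d,W),proj(w,W))
print('hole',proj(s,H),proj(d,H),proj(w,H))
a=cv2.imread('pics/s3.png')[180:280,200:300]; e=cv2.imread('pics/d3.png')[255:375,250:370]
cv2.imwrite('pics/crop5.png',np.hstack([cv2.resize(x,(400,400),interpolation=cv2.INTER_CUBIC) for x in (a,e)]))
```

```text
now [0.5495 0.1766 0.2961] [ 3.1413 -0.6129  0.1547] t 11.6167 shift mm [-48.4   0.1  63.5] turn [ 0.0005 -0.0019 -0.0002]
lowclosed [0.6249 0.1884 0.2279] [266.41832433 181.15140618] [252.00365755 282.4078116 ] [325.23533184 209.97878221]
tip [0.5981 0.1842 0.1952] [259.6840028  199.18243102] [271.36331929 299.14486364] [325.21830348 259.38502337]
bowl [0.6197 0.1876 0.1972] [265.86969831 195.19599529] [257.66140308 296.61246315] [325.27096808 232.23169029]
hole [251.01516796 240.47861517] [299.17357838 335.45730036] [325.40124595 326.06339209]
```

View pics/crop5.png

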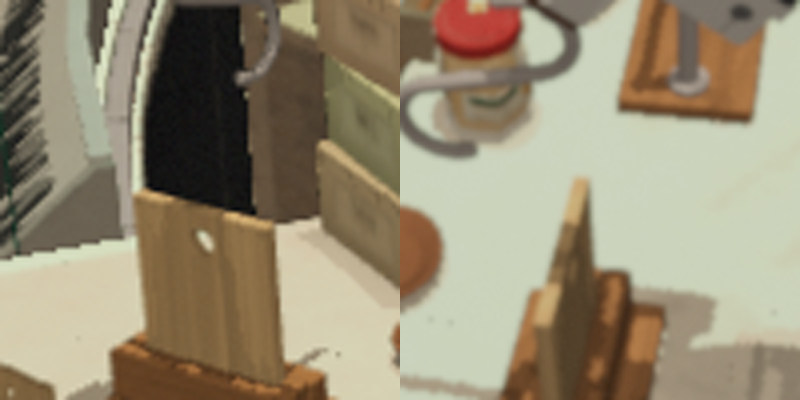

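Run:
```python
from h import *
np.set_printoptions(precision=2,suppress=True)
s,d,w1=load('s3'),load('d3'),load('w1')
F=H-.004*np.array([.988,.154,0])
for n,c in dict(s=s,d=d,w1=w1).items():
    p0=proj(c,F); print(n,p0,[proj(c,F+.001*Ro.from_euler('z',YB).apply(v))-p0 for v in np.eye(3)])
i=s['pixels'].astype(int)
print(i[234:246,245:258].sum(2)//3)
```

```text
s [249.84 241.16] [array([ 0.29, -0.17]), array([-0.36, -0.1 ]), array([-0.04, -0.42])]
d [301.53 335.77] [array([-0.59, -0.08]), array([-0.13,  0.48]), array([-0.03, -0.38])]
w1 [346.77 256.62] [array([0.43, 0.81]), array([ 0.85, -0.42]), array([0.05, 0.29])]
[[ 99  97  96  97  95  95  94  97  97  93 106 138 154]
 [ 98  98  95  96  97  95  94  96  97  91  97 111 120]
 [ 98  98  95  98  96  96  94  97  98  92  92 102 105]
 [ 97  98  94  83 106 115 100  96  98  92  90 101 104]
 [ 99  99  91  82 137 187 161 112  99  93  92 102 105]
 [ 97 100  93  86 125 193 193 155 112  92  91 101 105]
 [ 97 100  96  89  97 159 192 178 125  94  91 100 103]
 [ 97  99 101  93  89 109 174 191 136  95  90 100 102]
 [ 97  99  99  98  92  88 120 152 119  95  89  99 103]
 [ 97  99  98  98  94  87  84  97 102  96  88 100 103]
 [ 97  98  98  95  95  93  92  93  97  97  90  93 101]
 [ 96  99  97  96  96  94  94  95  99  96  90  90  95]]
```

Call:
{"fn": "carry_out", "kwargs": {"plan": [[[-8, 0.1, 10.5, 0, 0, 0, 0], [-8, 0.1, 10.5, 0, 0, 0, 0], [-8, 0.1, 10.5, 0, 0, 0, 0], [-8, 0.1, 10.5, 0, 0, 0, 0], [-8, 0.1, 10.5, 0, 0, 0, 0], [-8.1, 0.1, 10.6, 0, 0, 0, 0], [0, 0, 0, 0, 0, 0, 0], [0, 0, 0, 0, 0, 0, 0]]]}}

```text
time_s: 12.43
ee_pos: [0.5466, 0.1756, 0.2171]
eef_rot: [3.141, -0.615, 0.155]
force: [-0.3, 0.2, -1.3]
grip_width: 0.0134
grip_force: 45.0
```

Run:
```python
from h import *
print(telemetry.get_obs()['force']); go(*pose(.02,.0215,.611,-.0005)); go(*pose(.0,.0215,.611,-.0005))
```

```text
[-0.27040693  0.19252678 -1.2725408 ]
now [0.5466 0.1756 0.2171] [ 3.1414 -0.615   0.1547] t 12.4333 shift mm [-20.6   0.  -14.2] turn [ 0.0003 -0.004  -0.0002]
now [0.5466 0.1756 0.2171] [ 3.1414 -0.615   0.1547] t 12.4333 shift mm [-37.    0.  -25.7] turn [ 0.0003 -0.004  -0.0002]
```

Call:
{"fn": "carry_out", "kwargs": {"plan": [[[-5.1, 0, -3.5, 0, 0, 0, 0], [-5.1, 0, -3.5, 0, 0, 0, 0], [-5.1, 0, -3.6, 0, 0, 0, 0], [-5.1, 0, -3.6, 0, 0, 0, 0], [-2.5, 0, -1.7, 0, 0, 0, 0], [-2.5, 0, -1.7, 0, 0, 0, 0], [-2.5, 0, -1.7, 0, 0, 0, 0], [-2.5, 0, -1.7, 0, 0, 0, 0], [0, 0, 0, 0, 0, 0, 0], [0, 0, 0, 0, 0, 0, 0]]]}}

```text
time_s: 13.27
ee_pos: [0.5096, 0.1699, 0.2164]
eef_rot: [-3.142, -0.616, 0.155]
force: [0.6, -0.5, -1.8]
grip_width: 0.0138
grip_force: 45.0
```

Run:
```python
from h import *
o=telemetry.get_obs();print(o['force'],o['moment']); go(*pose(.0,.0215,.611,-.0005))
s=snap('scene','s4'); snap('side','d4'); i=s['pixels'].astype(int); print((i[232:248,243:262].sum(2)//3))
R=Ro.from_euler('xyz',o['eef_rot']); print(proj(s,o['ee_pos']+R.apply([-.019,0,.1115])))
```

```text
[ 0.63443765 -0.49255324 -1.75111288] [-0.08932209  0.57841039  0.01628107]
now [0.5096 0.1699 0.2164] [-3.1416 -0.6156  0.1549] t 13.2667 shift mm [-6.   0.1 -4.8] turn [ 0.0001 -0.0046 -0.0001]
[[111 116 125 127 131 127  96  84  79 143 153 145 125  90 106 113 130  97
   45]
 [108 108 111 109 103 100  93  94 106 145 158 158 156 154 158 163 155 103
   63]
 [107 107 110 109 100  98  97  97 102 117 125 119 130 143 158 171 168 159
  159]
 [107 108 110 110 104 100  98  97  96 107 107 100 101 114 124 136 138 159
  165]
 [107 109 109 110 108 100  97  97 100 107 110 103 100 105 108 113 108 121
  129]
 [108 108 109 109 102  87 108 118 108 108 110 103 102 105 108 112 109 103
  112]
 [107 106 109 110  97  83 113 112 103 107 110 104 102 105 107 113 111 109
  114]
 [106 108 109 111  98  88  97 104 112 107 111 105 102 105 106 111 111 110
  113]
 [107 107 109 112 111  96  98 105 108 101 110 105 101 105 105 111 111 108
  113]
 [106 107 110 110 120 101  96  91 131 156 128 106 101 104 105 110 111 109
  113]
 [106 109 109 110 112 132 104  87 106 136 121 107 100 104 104 109 111 107
  113]
 [106 107 108 109 108 124 105  90  86 111 114 107 101 103 105 109 111 109
  113]
 [106 108 108 110 109 110 101  94  93 105 112 107 101 103 104 109 110 109
  112]
 [106 107 107 110 111 106  99  96  97 103 112 107 101 102 104 107 111 109
  112]
 [106 107 107 109 109 105 100  97  97 105 110 109 100 101 104 108 113 109
  111]
 [105 108 107 109 111 106  99  96  97 105 109 110 101 102 103 107 112 108
  110]]
[250.78416604 240.13531248]
```

Call:
{"fn": "carry_out", "kwargs": {"plan": [[[-2, 0, -1.5, 0, 0, 0, 0], [-2, 0, -1.5, 0, 0, 0, 0], [-2, 0, -1.5, 0, 0, 0, 0], [0, 0, 0, 0, 0, 0, 0], [0, 0, 0, 0, 0, 0, 0], [3.07, 0, 0.05, 0, -0.0306, 0, 0], [3.07, 0, 0.05, 0, -0.0306, 0, 0], [3.07, 0, 0.05, 0, -0.0306, 0, 0], [3.07, 0, 0.05, 0, -0.0306, 0, 0], [3.07, 0, 0.05, 0, -0.0306, 0, 0], [0, 0, 0, 0, 0, 0, 0]]]}}

```text
time_s: 14.28
ee_pos: [0.5162, 0.1708, 0.225]
eef_rot: [-3.141, -0.462, 0.155]
force: [1.2, 0.6, -0.8]
grip_width: 0.0139
grip_force: 45.0
```

Run:
```python
from h import *
o=telemetry.get_obs();print(o['force'],o['moment']); go(*pose(.0,.0215,.611-.153,-.0005))
s=snap('scene','s5'); i=s['pixels'].astype(int); print((i[232:248,240:259].sum(2)//3))
R=Ro.from_euler('xyz',o['eef_rot']); print(proj(s,o['ee_pos']+R.apply([-.019,0,.1115])))
```

```text
[ 1.21954086  0.5812878  -0.84751927] [-0.0768655   0.50524648  0.02738379]
now [0.5162 0.1708 0.225 ] [-3.1414 -0.4623  0.1545] t 14.2833 shift mm [-1.1  0.  -0.1] turn [ 0.     -0.0043 -0.0004]
[[109 105  99 109 115 126 128 125 125  96  83  80 143 153 144 135 124 128
  110]
 [108 105 102 107 109 111 108  98  97  95  94 105 145 157 159 158 159 161
  162]
 [109 104 106 107 108 110 110 100  98  96  97 100 116 124 119 129 143 157
  172]
 [109 103 105 108 109 110 109 104 100  97  98  96 107 109 100 100 113 124
  136]
 [109 104 105 106 107 109 110 107 101  98  97 101 107 110 101 101 105 108
  112]
 [109 103 105 108 108 109 112 101  88 109 118 108 108 109 104 102 106 109
  112]
 [109 104 104 106 108 109 110  92  82 110 141 110 105 110 103 102 105 107
  112]
 [109 104 105 106 108 109 104 100 117 138 125  97  99 110 104 103 106 106
  110]
 [108 104 104 106 107 108 102 106 119 128 109  97  95 110 105 101 106 105
  111]
 [109 104 105 107 107 109 109 102 103 101  92  90 129 120 106 101 105 105
  109]
 [108 104 104 106 108 108 111 107 104  89  78  85 124 119 107  99 102 103
  108]
 [108 105 104 106 108 107 110 108 103  96  85  84 110 114 106 101 103 104
  109]
 [108 106 104 104 107 107 110 109 100  97  96  94 105 110 107 100 103 103
  109]
 [110 107 104 106 107 108 110 109  99  97  98  97 104 111 108 100 102 104
  107]
 [108 107 104 107 107 107 110 110  98  97  96  97 105 111 109 101 101 104
  107]
 [108 107 103 104 107 108 109 108 100  96  96  97 103 110 109 102 101 104
  107]]
[247.89622051 240.77087712]
```

Tip is emerging in front of the board with little force; finish the turn.

Call:
{"fn": "carry_out", "kwargs": {"plan": [[[3.07, 0, 0.05, 0, -0.0306, 0, 0], [3.07, 0, 0.05, 0, -0.0306, 0, 0], [3.07, 0, 0.05, 0, -0.0306, 0, 0], [3.07, 0, 0.05, 0, -0.0306, 0, 0], [3.07, 0, 0.05, 0, -0.0306, 0, 0], [3.07, 0, 0.05, 0, -0.0306, 0, 0], [3.07, 0, 0.05, 0, -0.0306, 0, 0], [3.07, 0, 0.05, 0, -0.0306, 0, 0], [3.07, 0, 0.05, 0, -0.0306, 0, 0], [3.07, 0, 0.05, 0, -0.0306, 0, 0], [3.07, 0, 0.05, 0, -0.0306, 0, 0], [3.07, 0, 0.05, 0, -0.0306, 0, 0], [3.07, 0, 0.05, 0, -0.0306, 0, 0], [3.07, 0, 0.05, 0, -0.0306, 0, 0], [3.07, 0, 0.05, 0, -0.0306, 0, 0], [0, 0, 0, 0, 0, 0, 0], [0, 0, 0, 0, 0, 0, 0]]]}}

```text
time_s: 15.75
ee_pos: [0.5591, 0.1775, 0.2343]
eef_rot: [3.141, -0.004, 0.155]
force: [0.7, -0.1, -1.1]
grip_width: 0.0139
grip_force: 45.0
```

Run:
```python
from h import *
o=telemetry.get_obs();print(o['force'],o['moment']); go(*pose(.0,.0215,0,-.0005))
s=snap('scene','s6');d=snap('side','d6')
a=s['pixels'][170:290,190:310,::-1]; e=d['pixels'][275:395,240:360,::-1]
cv2.imwrite('pics/crop6.png',np.hstack([cv2.resize(x,(400,400),interpolation=cv2.INTER_CUBIC) for x in (a,e)]))
```

```text
[ 0.73799289 -0.0881021  -1.13379443] [ 0.04315596  0.17032549 -0.01865012]
now [0.5591 0.1775 0.2343] [ 3.1413 -0.0043  0.1546] t 15.75 shift mm [-0.1  0.  -0.7] turn [ 0.0003 -0.0043 -0.0004]
```

View pics/crop6.png

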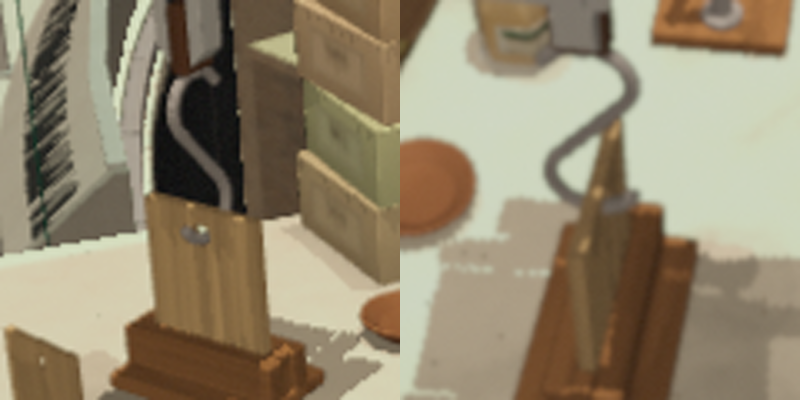

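Call:
{"fn": "carry_out", "kwargs": {"plan": [[[0, 0, -1.5, 0, 0, 0, 0], [0, 0, -2, 0, 0, 0, 0], [0, 0, -2, 0, 0, 0, 0], [0, 0, -3, 0, 0, 0, 0], [0, 0, -3, 0, 0, 0, 0], [0, 0, -4, 0, 0, 0, 0], [0, 0, -4, 0, 0, 0, 0], [0, 0, -4, 0, 0, 0, 0], [0, 0, -4, 0, 0, 0, 0], [0, 0, -4, 0, 0, 0, 0], [0, 0, -5, 0, 0, 0, 0], [0, 0, -5, 0, 0, 0, 0], [0, 0, -6, 0, 0, 0, 0], [0, 0, -8, 0, 0, 0, 0], [0, 0, -10, 0, 0, 0, 0], [0, 0, -12, 0, 0, 0, 0], [0, 0, -12, 0, 0, 0, 0], [0, 0, -10, 0, 0, 0, 0], [0, 0, -6, 0, 0, 0, 0], [0, 0, -3, 0, 0, 0, 0]]]}}

```text
time_s: 17.52
ee_pos: [0.5589, 0.1776, 0.3446]
eef_rot: [-3.141, -0.005, 0.155]
force: [-0.4, -0.6, -3.3]
grip_width: 0.0137
grip_force: 45.0
```

Run:
```python
from h import *
o=telemetry.get_obs();print(o['force'],o['moment'])
# target: in front of rail at crown offset
M=np.array([.594,-.1815,.24]); yr=.1775; xr=np.array([np.cos(yr),np.sin(yr),0]); yv=np.array([-np.sin(yr),np.cos(yr),0])
for off in (-.09,0):
  for dz in (.027,0):
    p=M+xr*off; p[2]=.2583+dz; go(p,[np.pi,0,yr])
s=snap('scene','s7'); i=s['pixels'].astype(int)
# wood-light mask of the board
hsv=cv2.cvtColor(s['pixels'],cv2.COLOR_RGB2HSV); m=cv2.inRange(hsv,(12,70,90),(24,170,220))[150:300,200:300]; ys,xs=np.nonzero(m)
print(np.bincount(ys)[:150])
```

```text
[-0.42721246 -0.60768212 -3.27160407] [-0.04694132  0.15656801  0.01094638]
now [0.5589 0.1776 0.3446] [-3.1415 -0.0049  0.1548] t 17.5167 shift mm [-111.   362.2   58.7] turn [-0.     -0.0049 -0.0227]
now [0.5589 0.1776 0.3446] [-3.1415 -0.0049  0.1548] t 17.5167 shift mm [-111.1  362.2   85.7] turn [-0.     -0.0049 -0.0227]
now [0.5589 0.1776 0.3446] [-3.1415 -0.0049  0.1548] t 17.5167 shift mm [-21.  360.2  59.2] turn [-0.     -0.0049 -0.0227]
now [0.5589 0.1776 0.3446] [-3.1415 -0.0049  0.1548] t 17.5167 shift mm [-21.1 360.2  86.2] turn [-0.     -0.0049 -0.0227]
[38 39 39 42 42 42 42 41 41 39 40 41 40 42 41 40 40 40 40 40 40 39 40 41
 41 41 40 40 39 40 36 33 29 32 38 45 60 64 68 64 61 58 52 50 51 51 49 52
 49 46 45 44 41 39 39 37 38 38 37 39 40 41 39 38 39 45 46 45 51 46 47 48
 49 51 52 53 55 56 57 57 56 56 56 56 57 57 56 51 44 39 34 28 22 15 10  9
  8  7  5  4  3  2  0  0  0  0  0  0  0  0  0  6 13 19 23 26 31 33 34 36
 36 43 48 52 51 51 52 52 55 61 60 59 56 57 55 56 53 53 54 47 46 44 40 50
 47 40 39 33 33 25]
```

Call:
{"fn": "carry_out", "kwargs": {"plan": [[[-4, 3, 0, 0, 0, -0.0227, 0], [-8, 6, 0, 0, -0.005, 0, 0], [-12, 9, 0, 0, 0, 0, 0], [-14, 11, 0, 0, 0, 0, 0], [-16, 13, 0, 0, 0, 0, 0], [-16, 14, 0, 0, 0, 0, 0], [-14, 15, 0, 0, 0, 0, 0], [-12, 16, 0, 0, 0, 0, 0], [-8, 18, 0, 0, 0, 0, 0], [-5, 20, 0, 0, 0, 0, 0], [-2, 20, 0, 0, 0, 0, 0], [0, 20, 0, 0, 0, 0, 0], [0, 20, 0, 0, 0, 0, 0], [0, 20, 0, 0, 0, 0, 0], [0, 20, 0, 0, 0, 0, 0], [0, 20, 0, 0, 0, 0, 0], [0, 20, 0, 0, 0, 0, 0], [0, 20, 0, 0, 0, 0, 0], [0, 20, 0, 0, 0, 0, 0], [0, 20, 0, 0, 0, 0, 0]]]}}

```text
time_s: 19.23
ee_pos: [0.5063, -0.163, 0.3432]
eef_rot: [-3.141, 0.002, 0.177]
force: [0.6, -0.1, -3.2]
grip_width: 0.0135
grip_force: 45.0
```

Call:
{"fn": "carry_out", "kwargs": {"plan": [[[0, 18, 0, 0, 0, 0, 0], [0, 15, 0, 0, 0, 0, 0], [0, 11, 0, 0, 0, 0, 0], [0, 7, 0, 0, 0, 0, 0], [0, 4, 0, 0, 0, 0, 0], [0, 1, 0, 0, 0, 0, 0], [0, 0, 0, 0, 0, 0, 0], [0, 0, 0, 0, 0, 0, 0]]]}}

```text
time_s: 19.9
ee_pos: [0.5167, -0.2165, 0.3437]
eef_rot: [3.142, 0.001, 0.178]
force: [0.4, 0.2, -3.3]
grip_width: 0.0135
grip_force: 45.0
```

```bash
cat >> h.py <<'E'
def rail(off,dz):
    p=np.array([.594,-.1815,.24])+np.array([np.cos(.1775),np.sin(.1775),0])*off; p[2]=.2583+dz; go(p,[np.pi,0,.1775])
E
python3 - <<'E'
from h import *
o=telemetry.get_obs();print(o['force'])
rail(-.09,.027); rail(0,.027)
E
```

```text
[ 0.42478701  0.20706148 -3.29813485]
now [ 0.5167 -0.2165  0.3437] [3.1415e+00 1.3000e-03 1.7800e-01] t 19.9 shift mm [ -7.7 -20.8  58.4] turn [0.0001 0.0013 0.0005]
now [ 0.5167 -0.2165  0.3437] [3.1415e+00 1.3000e-03 1.7800e-01] t 19.9 shift mm [ 82.3 -20.7  58.2] turn [0.0001 0.0013 0.0005]
```

Call:
{"fn": "carry_out", "kwargs": {"plan": [[[0, 0, 4, 0, 0, 0, 0], [0, 0, 8, 0, 0, 0, 0], [0, 0, 12, 0, 0, 0, 0], [0, 0, 12, 0, 0, 0, 0], [0, 0, 10, 0, 0, 0, 0], [0, 0, 8, 0, 0, 0, 0], [0, 0, 4, 0, 0, 0, 0], [0, 0, 0, 0, 0, 0, 0], [3, 0, 0, 0, 0, 0, 0], [6, 0, 0, 0, 0, 0, 0], [8, 0, 0, 0, 0, 0, 0], [8, 0, 0, 0, 0, 0, 0], [5, 0, 0, 0, 0, 0, 0], [2, 0, 0, 0, 0, 0, 0], [0, 0, 0, 0, 0, 0, 0]]]}}

```text
time_s: 21.15
ee_pos: [0.5486, -0.2112, 0.2852]
eef_rot: [-3.141, 0.002, 0.178]
force: [1.1, -0.2, -2.8]
grip_width: 0.0138
grip_force: 45.0
```

Run:
```python
from h import *
o=telemetry.get_obs();print(o['force'])
rail(-.002,.027)
R=Ro.from_euler('xyz',o['eef_rot']); w=snap('wrist','w8'); d=snap('side','d8')
T=o['ee_pos']+R.apply([.019,0,.0198]); print('uptip',T,proj(d,T),'rail pts',proj(d,[.594,-.1815,.24]))
```

```text
[ 1.07184785 -0.22459477 -2.75616633]
now [ 0.5486 -0.2112  0.2852] [-3.1414e+00  1.9000e-03  1.7800e-01] t 21.15 shift mm [ 47.9 -21.2  -0.2] turn [-0.0002  0.0019  0.0005]
uptip [ 0.56727966 -0.207817    0.26532004] [359.77209873 145.16579505] rail pts [343.58607471 160.09982179]
```

Call:
{"fn": "carry_out", "kwargs": {"plan": [[[2, 0, 2, 0, 0, 0, 0], [4, 0, 2, 0, 0, 0, 0], [5, 0, 0, 0, 0, 0, 0], [5, 0, 0, 0, 0, 0, 0], [5, 0, 0, 0, 0, 0, 0], [5, 0, 0, 0, 0, 0, 0], [5, 0, 0, 0, 0, 0, 0], [5, 0, 0, 0, 0, 0, 0], [5, 0, 0, 0, 0, 0, 0], [4, 0, 0, 0, 0, 0, 0], [2, 0, 0, 0, 0, 0, 0], [1, 0, 0, 0, 0, 0, 0], [0, 0, 0, 0, 0, 0, 0], [0, 0, 0, 0, 0, 0, 0]]]}}

```text
time_s: 22.42
ee_pos: [0.5953, -0.203, 0.2814]
eef_rot: [3.142, 0.002, 0.177]
force: [0.7, -0.1, -2.8]
grip_width: 0.0137
grip_force: 45.0
```

Run:
```python
from h import *
o=telemetry.get_obs();print(o['force'])
rail(-.002,.0)
```

```text
[ 0.70746766 -0.08511116 -2.75006905]
now [ 0.5953 -0.203   0.2814] [3.1415e+00 1.5000e-03 1.7750e-01] t 22.4167 shift mm [  0.6 -21.4  23.1] turn [ 0.0001  0.0015 -0.    ]
```

Lower onto the rail, slightly short of full contact, checking the force.

Call:
{"fn": "carry_out", "kwargs": {"plan": [[[0.5, 0, 3, 0, 0, 0, 0], [0, 0, 4, 0, 0, 0, 0], [0, 0, 4, 0, 0, 0, 0], [0, 0, 4, 0, 0, 0, 0], [0, 0, 3, 0, 0, 0, 0], [0, 0, 2, 0, 0, 0, 0], [0, 0, 1, 0, 0, 0, 0], [0, 0, 1, 0, 0, 0, 0], [0, 0, 0.7, 0, 0, 0, 0], [0, 0, 0, 0, 0, 0, 0], [0, 0, 0, 0, 0, 0, 0]]]}}

```text
time_s: 23.33
ee_pos: [0.5959, -0.2028, 0.2588]
eef_rot: [3.141, 0.001, 0.177]
force: [-0.3, -0.4, -2.6]
grip_width: 0.0137
grip_force: 45.0
```

Call:
{"fn": "carry_out", "kwargs": {"plan": [[[0, 0, 0.4, 0, 0, 0, 0], [0, 0, 0.4, 0, 0, 0, 0], [0, 0, 0, 0, 0, 0, 0], [0, 0, 0, 0, 0, 0, 0], [0, 0, 0, 0, 0, 0, 0], [0, 0, 0, 0, 0, 0, 0]]]}}

```text
time_s: 23.83
ee_pos: [0.5959, -0.2029, 0.2582]
eef_rot: [3.141, 0.001, 0.177]
force: [0.7, -0.0, 1.5]
grip_width: 0.0139
grip_force: 45.0
```

Run:
```python
from h import *
o=telemetry.get_obs();print(o['force'],o['ee_pos'])
```

```text
[ 0.65292627 -0.04253657  1.52886786] [ 0.59589789 -0.20286215  0.25816204]
```

Call:
{"fn": "carry_out", "kwargs": {"plan": [[[0, 0, 0, 0, 0, 0, 15], [0, 0, 0, 0, 0, 0, 16], [0, 0, 0, 0, 0, 0, 17], [0, 0, 0, 0, 0, 0, 18], [0, 0, 0, 0, 0, 0, 20], [0, 0, 0, 0, 0, 0, 24], [0, 0, 0, 0, 0, 0, 30], [0, 0, 0, 0, 0, 0, 40], [0, 0, 0, 0, 0, 0, 50], [0, 0, 0, 0, 0, 0, 60], [0, 0, 0, 0, 0, 0, 60], [0, 0, 0, 0, 0, 0, 60], [0, 0, 0, 0, 0, 0, 60]]]}}

```text
time_s: 24.92
ee_pos: [0.5958, -0.2028, 0.2579]
eef_rot: [3.142, 0.002, 0.177]
force: [0.4, 0.4, 0.4]
grip_width: 0.0599
grip_force: 0.0
```

Run:
```python
from h import *
o=telemetry.get_obs();print(o['force'],o['grip_width'],o['time_s'])
```

```text
[0.39728094 0.43623526 0.39985698] 0.05988287273755011 24.9167
```

Call:
{"fn": "carry_out", "kwargs": {"plan": [[[0, 0, -5, 0, 0, 0, 60], [0, 0, -10, 0, 0, 0, 60], [0, 0, -15, 0, 0, 0, 60], [0, 0, -20, 0, 0, 0, 60], [0, 0, -25, 0, 0, 0, 60], [0, 0, -25, 0, 0, 0, 60], [0, 0, -20, 0, 0, 0, 60], [0, 0, 0, 0, 0, 0, 60], [0, 0, 0, 0, 0, 0, 60], [0, 0, 0, 0, 0, 0, 60], [0, 0, 0, 0, 0, 0, 60], [0, 0, 0, 0, 0, 0, 60], [0, 0, 0, 0, 0, 0, 60], [0, 0, 0, 0, 0, 0, 60], [0, 0, 0, 0, 0, 0, 60], [0, 0, 0, 0, 0, 0, 60], [0, 0, 0, 0, 0, 0, 60], [0, 0, 0, 0, 0, 0, 60], [0, 0, 0, 0, 0, 0, 60], [0, 0, 0, 0, 0, 0, 60]]]}}

```text
time_s: 26.58
ee_pos: [0.596, -0.2028, 0.3779]
eef_rot: [3.142, 0.002, 0.178]
force: [0.2, 0.3, -0.1]
grip_width: 0.0601
grip_force: 0.0
```

Run:
```python
from h import *
s=snap('scene','s9'); import time
a=s['pixels'].astype(int)
# let time pass by camera calls, compare motion
for k in range(6): s2=snap('scene','s10'); D=np.abs(s2['pixels'].astype(int)-a).max(2)[180:380,320:490]; print((D>25).sum(),end=' ')
b=load('s2')['pixels'].astype(int)
m=(np.abs(a-b).max(2)>30).astype('uint8'); n,l,st,ce=cv2.connectedComponentsWithStats(m)
print([list(x) for x in st[1:] if x[4]>60])
# expected board pixels when hung
x=np.array([.984,.1766,0]);y=np.array([-.1766,.984,0]);h=np.array([.5955,-.203,.1315])
for v in [(0,.046,.019),(0,-.046,.019),(0,.046,-.101),(0,-.046,-.101)]: print(proj(s,h+y*v[1]+[0,0,v[2]]))
hsv=cv2.cvtColor(s['pixels'],cv2.COLOR_RGB2HSV)
for p in [(400,280),(400,300),(420,300),(430,310)]: print(p,s['pixels'][p[1],p[0]],s2['pixels'][p[1],p[0]])
```

```text
0 0 0 0 0 0 [[np.int32(5), np.int32(0), np.int32(46), np.int32(50), np.int32(946)], [np.int32(32), np.int32(0), np.int32(11), np.int32(21), np.int32(83)], [np.int32(248), np.int32(0), np.int32(235), np.int32(178), np.int32(9358)], [np.int32(80), np.int32(15), np.int32(168), np.int32(152), np.int32(5874)], [np.int32(0), np.int32(48), np.int32(14), np.int32(48), np.int32(214)], [np.int32(72), np.int32(153), np.int32(29), np.int32(113), np.int32(1082)], [np.int32(391), np.int32(186), np.int32(28), np.int32(38), np.int32(582)], [np.int32(354), np.int32(210), np.int32(24), np.int32(8), np.int32(78)], [np.int32(233), np.int32(227), np.int32(41), np.int32(47), np.int32(1315)], [np.int32(403), np.int32(226), np.int32(14), np.int32(44), np.int32(167)], [np.int32(365), np.int32(264), np.int32(68), np.int32(55), np.int32(1527)], [np.int32(61), np.int32(268), np.int32(11), np.int32(54), np.int32(241)], [np.int32(389), np.int32(306), np.int32(70), np.int32(55), np.int32(1649)], [np.int32(255), np.int32(311), np.int32(31), np.int32(34), np.int32(406)], [np.int32(321), np.int32(313), np.int32(47), np.int32(17), np.int32(417)], [np.int32(156), np.int32(324), np.int32(108), np.int32(42), np.int32(1382)], [np.int32(288), np.int32(328), np.int32(51), np.int32(16), np.int32(445)], [np.int32(222), np.int32(336), np.int32(189), np.int32(69), np.int32(3315)], [np.int32(12), np.int32(353), np.int32(44), np.int32(31), np.int32(262)], [np.int32(102), np.int32(396), np.int32(9), np.int32(22), np.int32(102)], [np.int32(124), np.int32(409), np.int32(37), np.int32(37), np.int32(639)]]
[385.32645138 265.51189431]
[433.29196407 277.31942609]
[383.87510691 321.44581753]
[429.41129432 335.0380643 ]
(400, 280) [145 115  72] [145 116  73]
(400, 300) [133 105  65] [133 105  67]
(420, 300) [146 117  75] [147 118  76]
(430, 310) [143 113  72] [143 113  71]
```

Run:
```python
from h import *
print(ctrl.hand_in())
```

```text
the job is handed in; nothing more can be done
None
```

The hook is back on the rail with the board hanging on it, and the job is handed in at about 27 s of the 64 s. The last frames showed the board still and where it should hang. I did not check afterwards whether the price sign or honey jar had shifted, and the hand-in returned no verdict.

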